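# Load a sample pot and hold the shutter open at the mark

## Robot

A 6-joint arm with a two-finger parallel gripper is mounted at the origin on a cart in front of the work surface, level with it; the furniture and walls round the work are solid. World frame = base frame: x ahead of the robot, y to its left, z up, the work surface at z = 0. Lengths are in mm, angles in rad, forces in N, time in s.
With the tool pointing down it reaches from about 300 to 775 mm from the base axis. Payload 14.6 kg.
Tool frame: the origin (TCP) lies midway between the tips of the shut fingers; the grasp point (between the pads) lies bot.hold_point_z behind it (bot.hold_point_z is the distance from the TCP to the grasp point, in mm); z points along the fingers, y is the direction in which the jaws open and shut (so a half turn about z gives the same grasp; the last joint's range is limited). The gripper opens to 94 mm and grips with 3 to 60 N. Pads are 16 mm wide; open, the fingers measure 119 mm over their backs; the gripper's body (75 mm by 177 mm) begins 78 mm behind the grasp point.
Start: joints at [1.084, 0.3, 1.521, -0, 1.321, -0.067], TCP at [224.164, 502.235, 205.446] pointing down, gripper open.
Joint ranges: [-3.03, 3.03], [-0.79, 2.21], [0.23, 2.52], [-1.04, 4.18], [0, 3.07], [-2.55, 2.55]. Speed limits (rad/s): [2.22, 2.22, 2.57, 3.14, 3.14, 3.14].

## Interface

Orientations are given as a unit quaternion [x, y, z, w].
In Python, from cell import bot gives the robot as it stands.
- The arm moves only by the tool move_arm, never from a script. Its argument "motion" is a list of rows, each a list of 3 entries, a list of its own where there are three numbers: the finger opening in mm, from 0 to 94, then the shift along the tool's x, y, z in mm, then the turn about the tool's z in rad. A call has 1 to 12 rows; each row is the pose to reach, as a shift and turn from the pose measured when the call began, along the tool's axes at that moment; what a row does not reach only later rows make up. A row lasts 1/12 s, in which the tool goes at most 41.7 mm and 7.16 degrees, less where a joint would pass 70% of its speed; a pose out of reach is approached as far as the arm can. A call with a gripper value outside its range is refused whole. The fingers move at their own pace and stop on an object; the grip force is fixed at half the most. Time passes only in rows, so rows that repeat a pose let the fingers close. It gives the time, the measured TCP pose, the force and the opening at its end, in the units of the state.
- bot.sense(): the state, without advancing time (a new reading comes with each control period).
- bot.snapshot(name): name is "scene" or "top"; returns a dict with "pixels" (400x640x3 uint8, blue, green, red), "range_z" (400x640 float32, mm along the optical axis (not along the pixel's ray), 0 where there is no reading), "intrinsics" (3x3 intrinsics, pixels), "extrinsics" (4x4, takes a point from camera to world coordinates). Camera axes: x right, y up, looking along -z (the intrinsics and any distortion apply to the point x, -y, -z); pixel columns grow to the right and rows downward; lengths in mm; the calibration is good to about 2 mm. A picture is of the moment at which its call begins.
- bot.finish_job(): hands the job in, once; it reports no verdict.
The state is a dict: "time": time; "joint_pos": joint angles; "qd": joint speeds; "tau": joint torques, N m; "ee_pos": TCP position; "orientation": TCP orientation; "force": force on the tool from outside, world axes, zero at the start; "moment": the same for the moment, N m; "gripper_width": finger opening in mm.
Only numpy, scipy, OpenCV 4.12 (cv2) and the standard library are available. Lean on these libraries where they do the work, as an engineer would, in place of code of your own. Each camera call takes 0.05 s, during which the arm holds its last target.

## Task

Put the small white sample pot into the exposure station: set it on the metal loading plate and slide it along the guide channel, upright, under the roof until it rests against the back stop. Then draw the spring-loaded shutter out by its black handle until the yellow pointer stands at the red clip, and hold it there: finish still holding the handle, because the shutter springs shut when let go. Leave the dropper bottle, the beaker and the conical flask where they stand.

Things in the scene. Friction and masses are not known exactly. Their poses are not given: they have to be found in the camera images.
- pot: Small white sample pot with an off-white push lid, 36 mm tall; body 31 mm in diameter up to 27 mm, lid 34 mm in diameter above. About 20 g. Origin: centre of its underside, z up. It stands on the worktop in one of three places, left or right of the station.
- station: Exposure station, fixed on the worktop, yaw up to 0.25 rad either way. Origin on the worktop under the centre of the pot when fully home; x along the channel from mouth to back stop (roughly away from the robot), y left, z up. Blue housing: x -9 to 50, y -179 to 36 mm, top 48 mm (guide strips on it to 53 mm) above the worktop.
- channel_mouth (a point): On the loading plate in the middle of the funnel's mouth: station x = -103 mm, y = 0, 3 mm above the worktop. The plate (smooth, slippery aluminium, 3 mm thick, 96 mm wide) starts at x = -150 mm. Blue guide walls, tops 15 mm above the worktop, narrow from 80 mm between them at the mouth to 37 mm at x = -60 mm, then run straight to the housing.
- roof_edge (a point): Middle of the lower front edge of the housing's roof over the channel: station x = -9 mm, y = 0, 44 mm above the worktop (5 mm above the lid of the standing pot). The flat back stop inside is at x = 17 mm. A pot fully home still stands out 8 mm in front of this edge, so it can be pushed home from behind without reaching under the roof.
- pot_seat (a point): Centre of the underside of the pot when it is fully home: station x = 0, y = 0, 3 mm above the worktop; axes as the station's.
- shutter (a joint): Travel of the shutter in m: 0 shut, grows as it is drawn towards the station's -y (to the right seen from the robot), to a stop at 0.060. A spring draws it shut: about 5 N when shut, 9 N at 0.035, 12 N at 0.060.
- shutter_handle (a point): Black upright tab on the steel shutter plate on top of the housing: 36 mm along station x, 14 mm thick along y (20 mm in its lowest 3 mm), 40 mm high; can be pinched from above. This point: centre of its underside, 51 mm above the worktop; axes as the station's. At station x = 20, y = -106 mm when shut; moves with the shutter. Nothing higher than the guide strips within 70 mm of it.
- shutter_pointer (a point): Tip of the yellow pointer on the shutter, at the front guide strip; moves with the shutter; station y = -60 mm when shut. Axes as the station's.
- mark_clip: Red clip, 10 mm wide along y, fixed on the front guide strip; its place along the strip differs from run to run (25 to 45 mm of shutter travel). Origin: on the strip in the middle of the clip's width, 53 mm above the worktop. Axes as the station's. The pointer is at the mark when pointer and clip have the same station y.
- dropper: Amber dropper bottle, 34 mm in diameter, 84 mm tall, loose; origin at the centre of its underside. Bystander.
- beaker: Small clear beaker, 75 mm across, 88 mm tall, loose; origin at the centre of its underside. Bystander.
- flask: Conical flask with a pink filling, 67 mm across, 108 mm tall, loose; origin at the centre of its underside. Bystander.

How it is judged (in metres and radians):
On the way:
1. the pot stands upright against the back stop under the roof, with the shutter still shut (horizontal distance between pot and pot_seat below 0.006 m and angle between pot's own z axis and vertical below 0.15 rad and height (world z) of pot below 0.01 m and value of joint shutter below 0.012 m), for 0.2 s.
At the end, for the whole second after the job is handed in: The pot stands upright (within 0.15 rad) on the plate within 6 mm of its seat at the back stop; the shutter's pointer is within the width of the red clip (5 mm either side of its middle) and at rest, and the fingers are on the handle, holding it (over 1.5 N) (horizontal distance between pot and pot_seat below 0.006 m and angle between pot's own z axis and vertical below 0.15 rad and height (world z) of pot below 0.01 m and y of shutter_pointer in the frame of mark_clip between -0.005 and 0.005 m and velocity of joint shutter between -0.01 and 0.01 m/s and contact force between the fingers and shutter above 1.5 N); the arm keeps its last pose, push and grip.
It fails at once if the pot is tipped by more than 0.6 rad (angle between pot's own z axis and vertical above 0.6 rad).
It fails at once if the dropper bottle is shifted by more than 30 mm (distance of dropper from where it was at the start of the episode above 0.03 m).
It fails at once if the beaker is shifted by more than 30 mm (distance of beaker from where it was at the start of the episode above 0.03 m).
It fails at once if the conical flask is shifted by more than 30 mm (distance of flask from where it was at the start of the episode above 0.03 m).
It also fails if it takes over 64 s, if anything falls off the work surface, if the arm or the gripper's body presses on something with over 40 N, if the wrist force passes 120 N, or if a joint passes its speed limit or range.

## Working session

There is one attempt and no reset: what is moved stays moved. The work goes in short steps, Python scripts to look and compute and a tool call to move; the robot and the scene stay as the last step left them, time stands still between calls to the robot, and variables do not carry over. Pictures are saved under pics/ and viewed, and the job is handed in when it is done.

Besides the shell and the picture viewer there is one more tool, called by a JSON object that holds its "name" and its "arguments". move_arm: Moves the arm, as the interface text tells. Its arguments: {"type":"object","properties":{"motion":{"type":"array"}},"required":["motion"]}

```bash
ls; mkdir -p pics; python3 - <<'E'
from cell import bot
import cv2,numpy as np
print(bot.sense(), bot.hold_point_z)
for n in("scene","top"):
    s=bot.snapshot(n); cv2.imwrite(f"pics/{n}0.png",s["pixels"]); np.savez(f"{n}0.npz",**s)
    print(s["intrinsics"],s["extrinsics"])
E
```

```text
pics
{'time': 0.0, 'joint_pos': array([ 1.08439547e+00,  3.00481228e-01,  1.52159071e+00,  2.58309804e-05,
        1.32073775e+00, -6.65965481e-02]), 'qd': array([ 0.00080398, -0.00105917,  0.00078573,  0.00011302,  0.0014668 ,
        0.00049807]), 'tau': array([-3.63433232e-03, -5.31800151e+01, -3.52734053e+01,  7.06392643e-02,
        2.44160666e-02, -6.64644745e-05]), 'ee_pos': array([224.03488395, 501.99960463, 204.87671502]), 'orientation': array([ 2.08367299e-01,  9.78050458e-01, -5.81990925e-04, -1.78155845e-04]), 'force': array([ 0.02457782,  0.42730289, -0.32540122]), 'moment': array([-0.00960824,  0.00729731,  0.02146106]), 'gripper_width': 94.28073558770548} 18.8
[[509.09956617   0.         325.84913904]
 [  0.         509.09956617 199.97129469]
 [  0.           0.           1.        ]] [[ 7.03233527e-01  4.96948099e-01 -5.08434060e-01 -1.34512799e+02]
 [-7.10660694e-01  4.70630044e-01 -5.22942387e-01 -7.86082287e+02]
 [-2.05908806e-02  7.29074721e-01  6.84124307e-01  9.89538122e+02]
 [ 0.00000000e+00  0.00000000e+00  0.00000000e+00  1.00000000e+00]]
[[487.147626     0.         323.25963183]
 [  0.         487.147626   210.41754308]
 [  0.           0.           1.        ]] [[-2.10822594e-02  9.92426091e-01 -1.21020626e-01  3.51016352e+02]
 [-9.99767283e-01 -2.03732566e-02  7.09302003e-03 -5.78501977e+01]
 [ 4.57371387e-03  1.21141999e-01  9.92624651e-01  1.68529562e+03]
 [ 0.00000000e+00  0.00000000e+00  0.00000000e+00  1.00000000e+00]]
```

View pics/scene0.png

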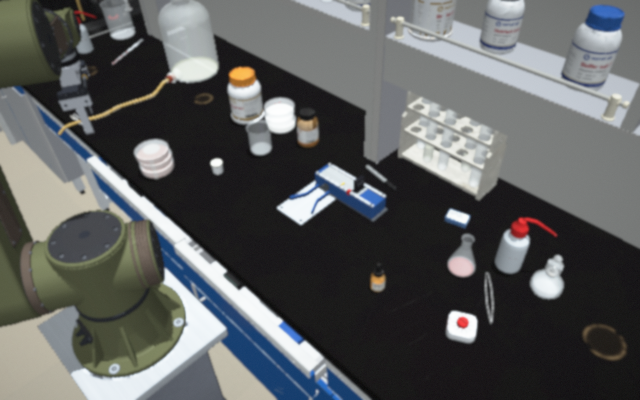

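View pics/top0.png

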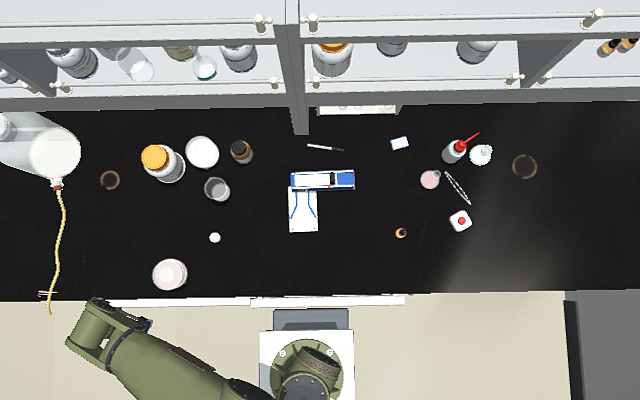

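The pot is at top-view (215,238) and scene-view (217,166). The station is at top-view (290-355, 170-232). I'll zoom in on it for measurement.

```bash
cat > h.py <<'E'
import numpy as np,cv2
def ray(s,u,v):
    K=s["intrinsics"];T=s["extrinsics"]
    d=np.array([(u-K[0,2])/K[0,0],-(v-K[1,2])/K[1,1],-1.]); return T[:3,3],T[:3,:3]@d
def onz(s,u,v,z):
    o,d=ray(s,u,v); return o+d*(z-o[2])/d[2]
def pt(s,u,v):
    o,d=ray(s,u,v); return o+d*float(s["range_z"][int(round(v)),int(round(u))])
def proj(s,p):
    T=s["extrinsics"];K=s["intrinsics"]; c=T[:3,:3].T@(np.asarray(p,float)-T[:3,3]); return K[0,0]*c[0]/-c[2]+K[0,2], K[1,1]*c[1]/c[2]+K[1,2]
def crop(s,x0,y0,x1,y1,k,f):
    cv2.imwrite(f,cv2.resize(s["pixels"][y0:y1,x0:x1],None,fx=k,fy=k,interpolation=cv2.INTER_NEAREST))
E
python3 - <<'E'
from h import *
t=dict(np.load("top0.npz"));s=dict(np.load("scene0.npz"))
crop(t,280,162,362,240,8,"pics/t1.png"); crop(s,270,155,400,230,6,"pics/s1.png")
for n,c,box in(("top",t,(200,225,230,250)),("scene",s,(205,152,230,180))):
    x0,y0,x1,y1=box; m=(c["pixels"][y0:y1,x0:x1].min(2)>110).astype(np.uint8)
    _,l,st,ce=cv2.connectedComponentsWithStats(m); print(n,st,ce+[x0,y0])
    k=1+st[1:,4].argmax(); u,v=ce[k]+[x0,y0]
    print(onz(c,u,v,36),onz(c,u,v,18),pt(c,u,v))
E
```

```text
top [[  0   0  30  25 661]
 [  9   7  12  11  89]] [[214.53101362 236.99394856]
 [214.26966292 237.04494382]]
[468.89527753 301.10371303  36.        ] [470.18177865 305.02124627  18.        ] [469.18469933 301.98503332  31.95057292]
scene [[  0   0  25  28 532]
 [  5   6  13  17 168]] [[217.15225564 165.57518797]
 [216.51785714 165.26190476]]
[457.73340496 284.98542077  36.        ] [468.91327437 305.20403428  18.        ] [460.56952202 290.11449273  31.43374746]
```

View pics/t1.png

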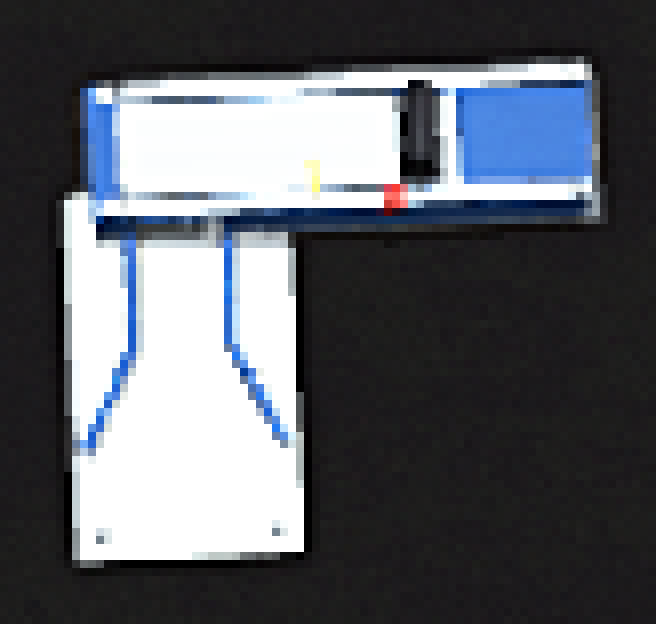

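View pics/s1.png

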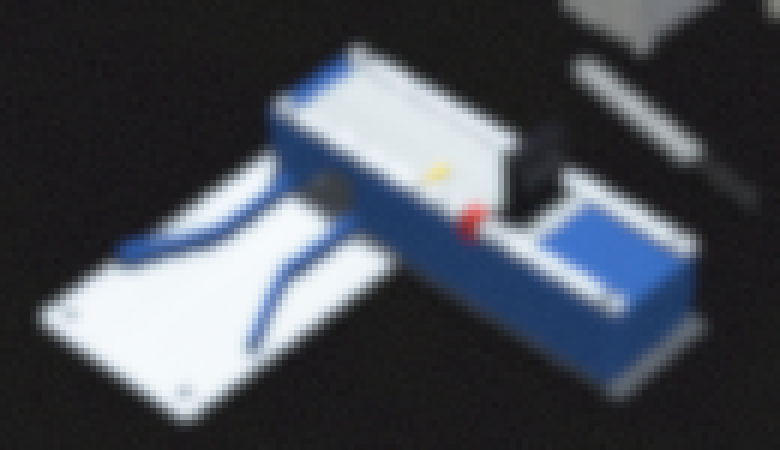

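```bash
python3 - <<'E'
from h import *
t=dict(np.load("top0.npz"));s=dict(np.load("scene0.npz"))
def fit(L,name):
    W=np.array([w[:2] for w,_ in L]);S=np.array([q for _,q in L],float)
    wc,sc=W.mean(0),S.mean(0);a=W-wc;b=S-sc
    th=np.arctan2((b[:,0]*a[:,1]-b[:,1]*a[:,0]).sum(),(a*b).sum())
    R=np.array([[np.cos(th),-np.sin(th)],[np.sin(th),np.cos(th)]]);o=wc-R@sc
    print(name,"origin",o,"yaw",th);print(((W-o)@R-S).round(1).tolist());return o,R
g=lambda x,y:(x/8-.5+280,y/8-.5+162)
q=lambda x,y:(x/6-.5+270,y/6-.5+155)
T=[(g(76,563),3,(-150,48)),(g(304,551),3,(-150,-48)),(g(82,84),48,(50,36)),(g(591,62),53,(50,-179)),(g(598,200),53,(-9,-179)),(g(135,350),15,(-60,18.5)),(g(229,347),15,(-60,-18.5)),(g(88,448),15,(-103,41)),(g(288,442),15,(-103,-41))]
oT=fit([(onz(t,*p,z),w) for p,z,w in T],"top")
S=[(q(38,318),3,(-150,48)),(q(185,422),3,(-150,-48)),(q(357,45),53,(50,36)),(q(697,243),53,(50,-179)),(q(620,310),53,(-9,-179)),(q(275,98),53,(-9,36))]
oS=fit([(onz(s,*p,z),w) for p,z,w in S],"scene")
for c,(o,R),gg,pts in((t,oT,g,dict(clip=(397,197,55),ptr=(316,178,52),tab=(420,130,91),tab2=(404,130,91))),(s,oS,q,dict(clip=(474,220,56),ptr=(437,175,52)))):
    for k,(x,y,z) in pts.items():
        w=onz(c,*gg(x,y),z); print(k,w,((w[:2]-o)@R).round(1))
E
```

```text
top origin [635.38705825   3.46160309] yaw 0.02068285991167218
[[-0.6, 1.9], [0.5, -0.9], [0.6, 1.7], [0.3, -0.8], [-0.4, -0.8], [-0.4, 2.1], [-0.8, -1.6], [0.9, 1.3], [-0.1, -2.9]]
scene origin [633.58504959   1.83138979] yaw 0.021792472156803577
[[-2.0, 1.5], [-3.0, -1.4], [0.2, -1.8], [-0.5, 2.0], [1.6, -0.1], [3.7, -0.2]]
clip [632.37425491 -91.1432841   55.        ] [ -5.  -94.5]
ptr [641.77393609 -56.96616979  52.        ] [  5.1 -60.5]
tab [ 654.18142094 -100.6008882    91.        ] [  16.6 -104.4]
tab2 [654.31581216 -93.95271691  91.        ] [ 16.9 -97.8]
clip [626.71668093 -92.67667924  56.        ] [ -8.9 -94.3]
ptr [640.98371182 -56.10638835  52.        ] [  6.1 -58.1]
```

{"name": "move_arm", "arguments": {"motion": [[94,[-305,-81,0],-0.44],[94,[-305,-81,0],-0.44],[94,[-305,-81,0],-0.44],[94,[-305,-81,0],-0.44],[94,[-305,-81,0],-0.44],[94,[-305,-81,0],-0.44],[94,[-305,-81,0],-0.44],[94,[-305,-81,0],-0.44],[94,[-305,-81,60],-0.44],[94,[-305,-81,100],-0.44],[94,[-305,-81,120],-0.44],[94,[-305,-81,120],-0.44]]}}

```text
time: 1.1
ee_pos: [466.4, 301.6, 78.1]
orientation: [-0.01, 1.0, -0.003, -0.005]
force: [0.2, 0.4, -1.4]
gripper_width: 93.9
```

```bash
cat > look.py <<'E'
import sys
from cell import bot
from h import *
def look(tag,tb,k=6,sb=None,ks=6):
    t=bot.snapshot("top"); crop(t,*tb,k,f"pics/{tag}t.png")
    if sb: s=bot.snapshot("scene"); crop(s,*sb,ks,f"pics/{tag}s.png")
    x=bot.sense(); print(x["ee_pos"].round(1),x["orientation"].round(4),x["force"].round(1),x["gripper_width"])
E
python3 -c "
from look import *
look('a',(180,200,260,270),6,(170,110,270,200),6)
import cv2;a=cv2.imread('pics/at.png');b=cv2.imread('pics/as.png');print(a.shape,b.shape)"
```

```text
[469.4 303.6  85.3] [-1.010e-02  9.999e-01 -8.000e-04 -1.000e-03] [-0.3  1.2  1.6] 94.32273360049774
(420, 480, 3) (540, 600, 3)
```

View pics/as.png

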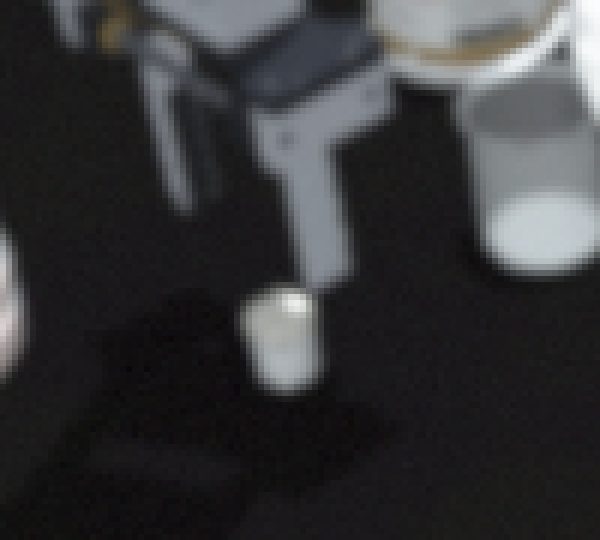

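The pot at crop (285,340) sits below and between the open fingers, and the arm is at the target. I'll descend and grip the lid.

{"name": "move_arm", "arguments": {"motion": [[94,[0,0,30],0],[94,[0,0,50],0],[94,[0,0,65],0],[94,[0,0,71],0],[94,[0,0,71],0],[94,[0,0,71],0],[30,[0,0,71],0],[30,[0,0,71],0],[30,[0,0,71],0],[30,[0,0,71],0],[30,[0,0,71],0],[30,[0,0,71],0]]}}

```text
time: 2.2
ee_pos: [469.3, 303.5, 14.5]
orientation: [-0.01, 1.0, -0.001, -0.001]
force: [0.2, 0.4, 0.4]
gripper_width: 57.4
```

{"name": "move_arm", "arguments": {"motion": [[30,[0,0,0],0],[30,[0,0,0],0],[30,[0,0,0],0],[30,[0,0,0],0]]}}

```text
time: 2.53
ee_pos: [469.3, 303.5, 14.4]
orientation: [-0.01, 1.0, -0.001, -0.001]
force: [0.0, 1.3, 0.5]
gripper_width: 32.7
```

{"name": "move_arm", "arguments": {"motion": [[20,[0,0,0],0],[20,[0,0,0],0],[20,[0,0,0],0],[20,[0,0,-20],0],[20,[0,0,-40],0],[20,[0,0,-40],0],[20,[0,0,-40],0]]}}

```text
time: 3.12
ee_pos: [469.7, 303.8, 55.0]
orientation: [-0.01, 1.0, -0.0, -0.0]
force: [0.6, 0.0, -0.3]
gripper_width: 32.7
```

```bash
python3 -c "
from look import *
look('b',(180,200,260,270),6,(170,110,270,200),6)"
```

```text
[468.9 303.4  53.5] [-0.0101  0.9999 -0.0011 -0.0014] [ 0.2 -0.3 -0.4] 32.573886719520914
```

View pics/bs.png

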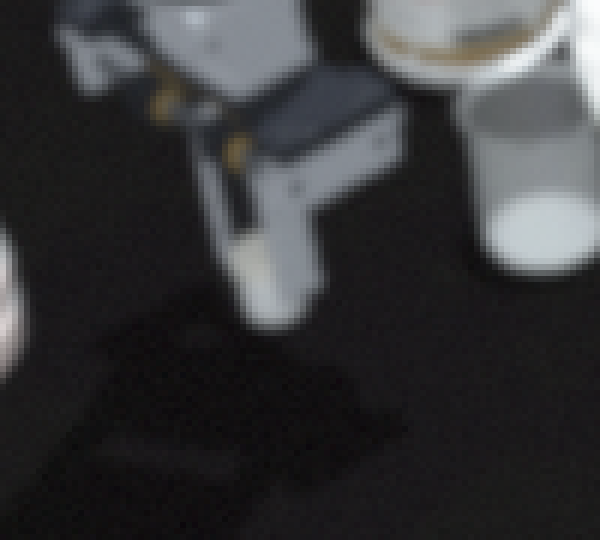

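The pot is held upright between the fingers (crop 270,280). Next I'll carry it over to the funnel.

{"name": "move_arm", "arguments": {"motion": [[20,[0,-10,-20],0],[20,[-20,-50,-30],0],[20,[-40,-90,-30],0],[20,[-60,-128,-30],0],[20,[-75,-166,-30],0],[20,[-75,-204,-30],0],[20,[-75,-240,-30],0],[20,[-75,-270,-30],0],[20,[-75,-290,-30],0],[20,[-75,-304,-30],0],[20,[-75,-304,-30],0],[20,[-75,-304,-30],0]]}}

```text
time: 4.22
ee_pos: [549.7, 0.7, 83.0]
orientation: [-0.009, 1.0, -0.001, -0.002]
force: [-0.0, -0.8, -0.0]
gripper_width: 32.6
```

```bash
python3 -c "
from look import *
look('c',(280,162,362,240),6,(250,140,380,230),6)"
```

```text
[549.9   1.8  83.4] [-0.0104  0.9999 -0.001  -0.0019] [-0.  -0.3  0.6] 32.24846457436264
```

View pics/cs.png

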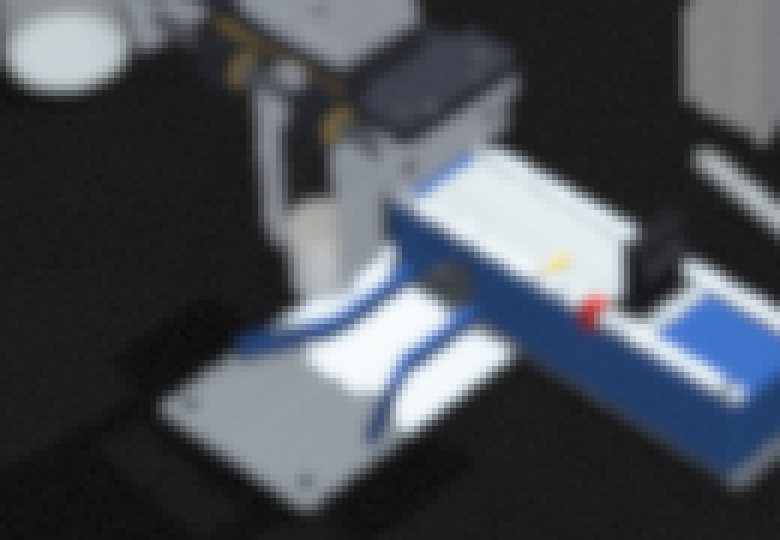

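The pot hangs over the funnel, in line with the channel. I'll lower it until it's just above the plate.

{"name": "move_arm", "arguments": {"motion": [[20,[0,0,30],0],[20,[0,0,50],0],[20,[0,0,60],0],[20,[0,0,64],0],[20,[0,0,65],0],[20,[0,0,65],0],[20,[0,0,65],0]]}}

```text
time: 4.9
ee_pos: [550.3, 1.8, 19.4]
orientation: [-0.011, 1.0, -0.001, -0.001]
force: [0.3, 0.2, -0.1]
gripper_width: 32.9
```

```bash
python3 -c "
from look import *
look('d',(280,162,362,240),6,(270,150,360,225),8)"
```

```text
[550.2   1.7  19.3] [-0.0104  0.9999 -0.001  -0.0011] [0.6 0.2 0.4] 32.76684631806732
```

View pics/ds.png

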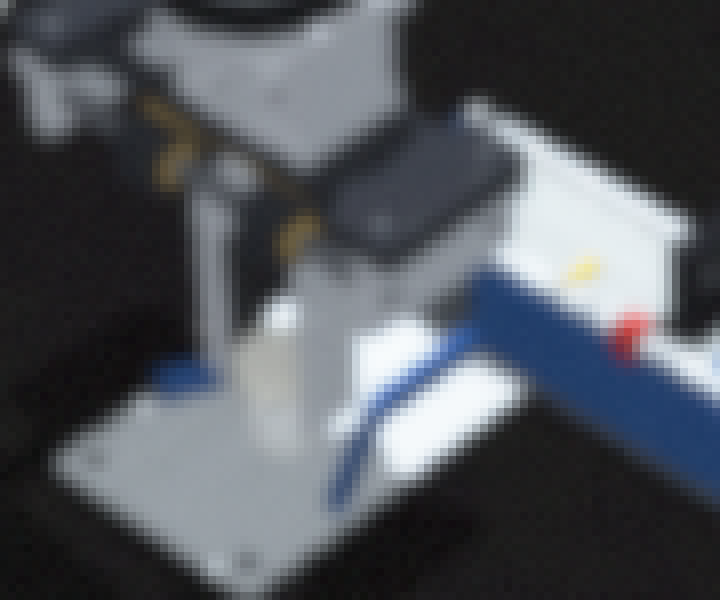

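View pics/dt.png

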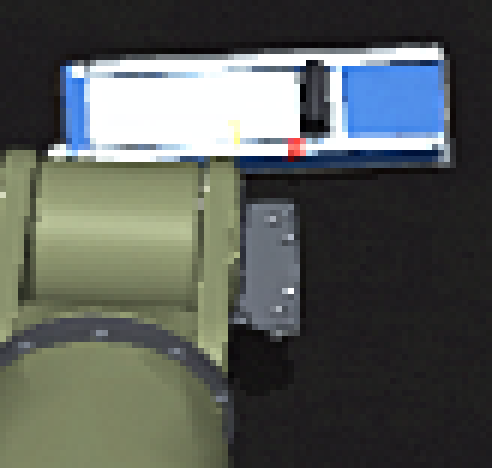

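{"name": "move_arm", "arguments": {"motion": [[20,[0,-0.5,1.5],0],[20,[-8,-0.5,1.5],0],[20,[-16,-0.5,1.5],0],[20,[-24,-0.5,1.5],0],[20,[-30,-0.5,1.5],0],[20,[-30,-0.5,1.5],0]]}}

```text
time: 5.5
ee_pos: [581.4, 1.8, 17.6]
orientation: [-0.01, 1.0, -0.001, -0.001]
force: [0.3, 0.3, -0.5]
gripper_width: 32.8
```

{"name": "move_arm", "arguments": {"motion": [[20,[-6,0,0],0],[20,[-12,0,0],0],[20,[-18,0,0],0],[20,[-22,0,0],0],[20,[-22,0,0],0]]}}

```text
time: 5.92
ee_pos: [604.1, 2.3, 17.5]
orientation: [-0.01, 1.0, -0.001, -0.001]
force: [-1.7, 0.2, 0.1]
gripper_width: 32.4
```

```bash
python3 -c "
from look import *
look('e',(280,162,362,240),6,(270,150,360,225),8)"
```

```text
[603.4   2.3  17.4] [-0.0104  0.9999 -0.0011 -0.001 ] [-0.8  0.4  0.6] 32.70282494321018
```

View pics/es.png

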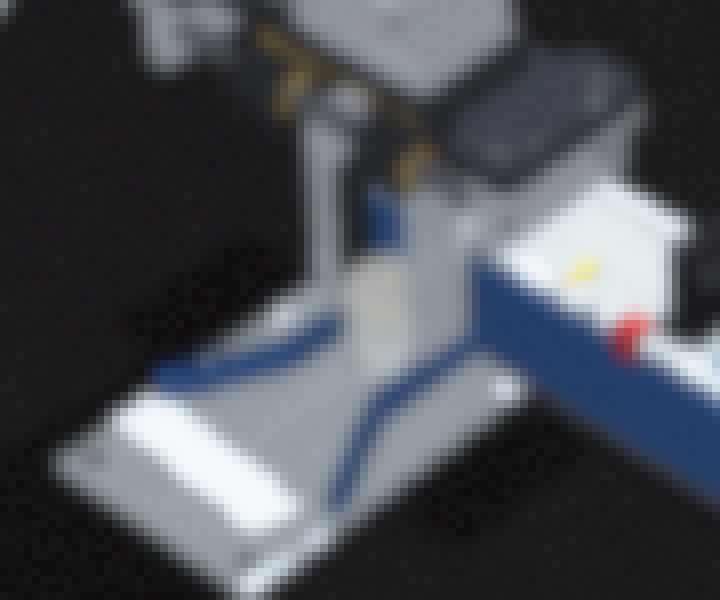

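The pot is inside the straight channel, clear of contact. I'll release it, lift, and move back behind it.

{"name": "move_arm", "arguments": {"motion": [[60,[0,0,0],0],[60,[0,0,0],0],[60,[0,0,0],0],[60,[0,0,0],0],[60,[0,0,-20],0],[60,[0,0,-40],0],[60,[0,0,-45],0],[60,[0,0,-45],0],[30,[20,0,-45],0],[0,[40,0,-45],0],[0,[50,0,-45],0],[0,[50,0,-45],0]]}}

```text
time: 7.02
ee_pos: [551.5, 1.4, 61.4]
orientation: [-0.01, 1.0, -0.001, -0.002]
force: [0.9, -0.0, 0.1]
gripper_width: 36.9
```

{"name": "move_arm", "arguments": {"motion": [[0,[0,0,0],0],[0,[0,0,0],0],[0,[0,0,0],0],[0,[0,0,0],0],[0,[0,0,0],0]]}}

```text
time: 7.43
ee_pos: [551.8, 1.4, 61.1]
orientation: [-0.01, 1.0, -0.001, -0.002]
force: [-0.3, 0.0, 0.8]
gripper_width: 3.5
```

```bash
python3 -c "
from look import *
look('f',(280,162,362,240),6,(270,150,360,225),8)"
```

```text
[551.7   1.4  61.2] [-0.0104  0.9999 -0.001  -0.0022] [ 0.6  0.7 -0.5] 0.12878142552863503
```

View pics/fs.png

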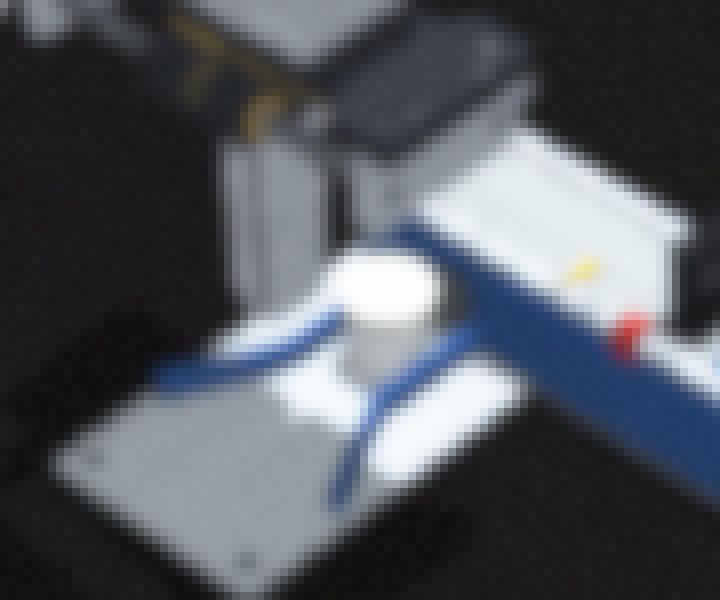

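The pot stands upright in the channel (lid at crop 390,285), with the shut fingers behind it. I'll lower them and push.

{"name": "move_arm", "arguments": {"motion": [[0,[0,0,20],0],[0,[0,0,35],0],[0,[0,0,42],0],[0,[0,0,42],0],[0,[-10,0,42],0],[0,[-18,0,42],0],[0,[-24,0,42],0],[0,[-29,0,42],0],[0,[-34,0,42],0],[0,[-38,0,42],0],[0,[-42,0,42],0],[0,[-42,0,42],0]]}}

```text
time: 8.53
ee_pos: [594.0, 2.2, 19.1]
orientation: [-0.01, 1.0, -0.001, -0.002]
force: [0.5, -0.0, 0.1]
gripper_width: 0.7
```

{"name": "move_arm", "arguments": {"motion": [[0,[-3,0,0],0],[0,[-6,0,0],0],[0,[-8,0,0],0],[0,[-10,0,0],0],[0,[-11,0,0],0],[0,[-11,0,0],0]]}}

```text
time: 9.03
ee_pos: [605.2, 2.3, 19.0]
orientation: [-0.01, 1.0, -0.001, -0.002]
force: [-0.7, -0.0, 0.5]
gripper_width: 0.3
```

```bash
python3 -c "
from look import *
look('g',(280,162,362,240),6,(270,150,360,225),8)"
```

```text
[605.    2.3  19. ] [-0.0104  0.9999 -0.001  -0.002 ] [ 0.7  0.  -1.1] 0.5449312985218038
```

View pics/gs.png

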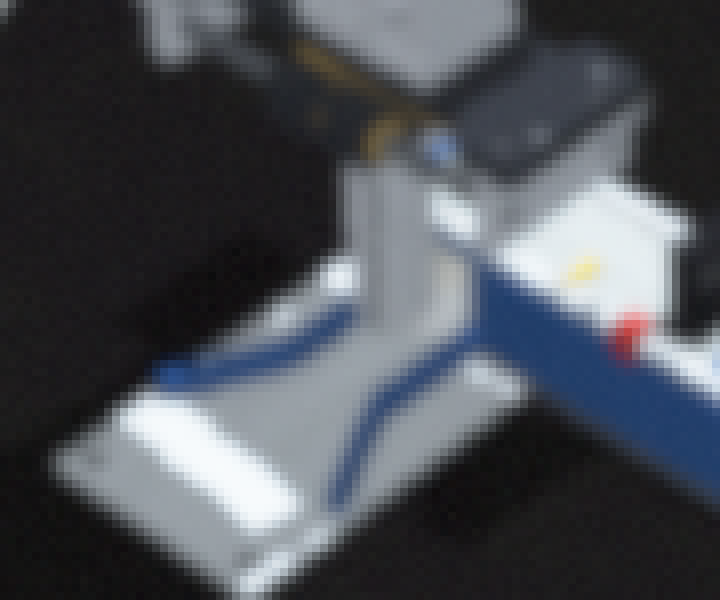

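Pot going under the roof. I'll push on in 1 mm steps until I see a contact force.

{"name": "move_arm", "arguments": {"motion": [[0,[-1,0,0],0],[0,[-2,0,0],0],[0,[-3,0,0],0],[0,[-3,0,0],0]]}}

```text
time: 9.47
ee_pos: [608.2, 2.4, 19.0]
orientation: [-0.01, 1.0, -0.001, -0.002]
force: [-0.3, -0.5, 0.3]
gripper_width: 0.6
```

{"name": "move_arm", "arguments": {"motion": [[0,[-1,0,0],0],[0,[-1,0,0],0],[0,[-1,0,0],0]]}}

```text
time: 9.72
ee_pos: [609.2, 2.4, 19.0]
orientation: [-0.01, 1.0, -0.001, -0.002]
force: [0.4, -0.3, 1.1]
gripper_width: 0.2
```

{"name": "move_arm", "arguments": {"motion": [[0,[-1,0,0],0],[0,[-1,0,0],0],[0,[-1,0,0],0]]}}

```text
time: 9.97
ee_pos: [609.6, 2.4, 18.9]
orientation: [-0.01, 1.0, -0.001, -0.003]
force: [-5.0, -0.5, 3.1]
gripper_width: 0.4
```

Contact force is 5 N at TCP x = 609.6; I predicted about 609.7 for home. I'll back off, lift, and check.

{"name": "move_arm", "arguments": {"motion": [[0,[5,0,0],0],[0,[15,0,0],0],[0,[25,0,0],0],[0,[25,0,-30],0],[0,[25,0,-70],0],[0,[25,0,-110],0],[30,[20,-35,-125],0],[50,[0,-70,-125],0],[60,[-20,-100,-125],0],[60,[-20,-104,-125],0],[60,[-20,-104,-125],0],[60,[-20,-104,-125],0]]}}

```text
time: 10.97
ee_pos: [632.0, -100.4, 143.6]
orientation: [-0.01, 1.0, -0.001, -0.003]
force: [-0.8, -0.1, -0.3]
gripper_width: 37.2
```

```bash
python3 -c "
from look import *
look('i',(280,162,362,240),6,(270,150,360,225),8)"
```

```text
[632.1 -99.7 144. ] [-1.100e-02  9.999e-01 -9.000e-04 -2.900e-03] [ 0.4 -0.3 -0.7] 45.00410701354173
```

View pics/is.png

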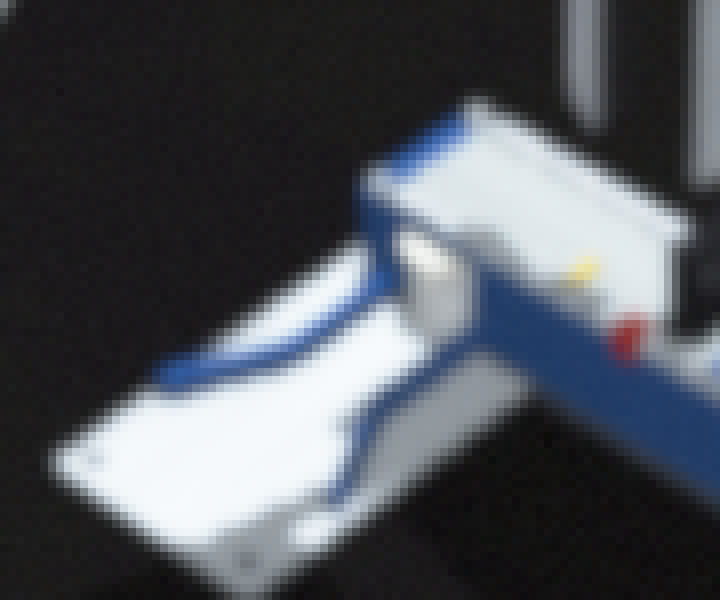

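View pics/it.png

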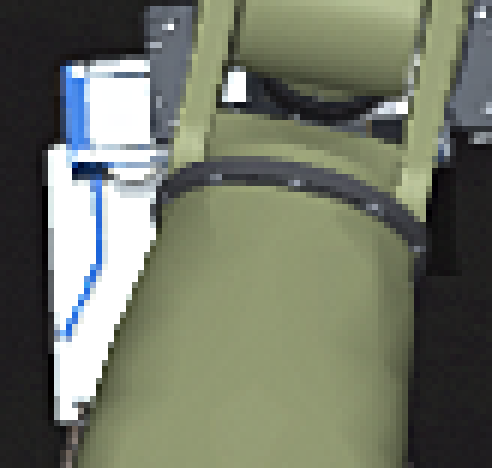

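The pot is upright under the roof at crop (435,285), standing out a little in front of the edge, and the shutter is still shut. Next I'll line up over the handle.

{"name": "move_arm", "arguments": {"motion": [[60,[-12,-3,0],0],[60,[-23,-3,0],0],[60,[-23,-3,0],0],[60,[-23,-3,0],0],[60,[-23,-3,20],0],[60,[-23,-3,35],0],[60,[-23,-3,40],0],[60,[-23,-3,40],0]]}}

```text
time: 11.73
ee_pos: [653.9, -101.7, 102.8]
orientation: [-0.011, 1.0, -0.001, -0.004]
force: [0.6, -0.5, -0.5]
gripper_width: 60.1
```

```bash
python3 -c "
from look import *
look('j',(280,162,362,240),6,(310,140,400,215),8)"
```

```text
[ 654.9 -102.1  104.8] [-0.0111  0.9999 -0.001  -0.0026] [-0.8 -0.5 -0.7] 59.73705992079818
```

View pics/js.png

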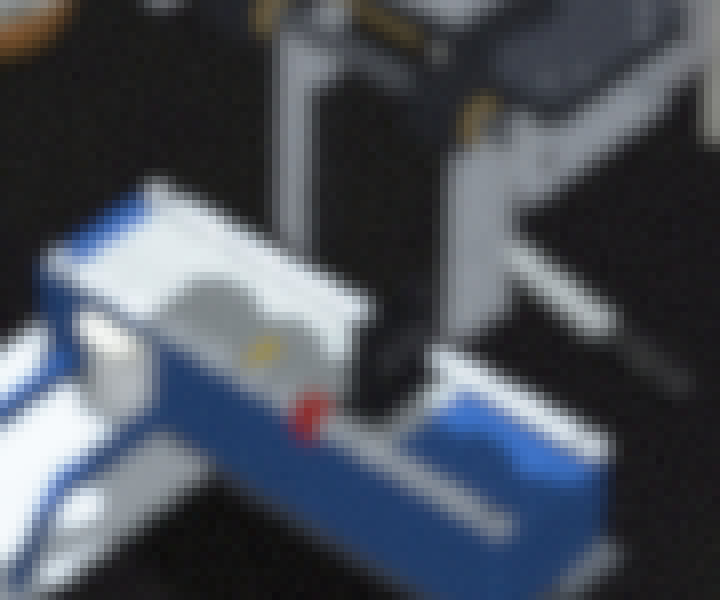

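The handle at crop (400,340) lies between the fingers, at (295,230) and (475,320). I'll descend and pinch.

{"name": "move_arm", "arguments": {"motion": [[60,[0,0,20],0],[60,[0,0,35],0],[60,[0,0,44],0],[60,[0,0,44],0],[60,[0,0,44],0],[0,[0,0,44],0],[0,[0,0,44],0],[0,[0,0,44],0],[0,[0,0,44],0],[0,[0,0,44],0],[0,[0,0,44],0],[0,[0,0,44],0]]}}

```text
time: 12.83
ee_pos: [654.7, -102.0, 60.9]
orientation: [-0.011, 1.0, -0.001, -0.003]
force: [0.4, 4.0, 1.2]
gripper_width: 16.5
```

{"name": "move_arm", "arguments": {"motion": [[0,[0,0,0],0],[0,[0,0,0],0],[0,[0,0,0],0]]}}

```text
time: 13.08
ee_pos: [654.7, -101.4, 60.9]
orientation: [-0.011, 1.0, -0.0, -0.003]
force: [-0.2, 4.7, 0.8]
gripper_width: 13.7
```

```bash
python3 -c "
from look import *
look('k',(280,162,362,240),6,(310,140,400,215),8)"
```

```text
[ 654.7 -101.3   60.9] [-1.130e-02  9.999e-01 -4.000e-04 -2.700e-03] [-0.5  5.2  1.4] 13.860375567522059
```

View pics/ks.png

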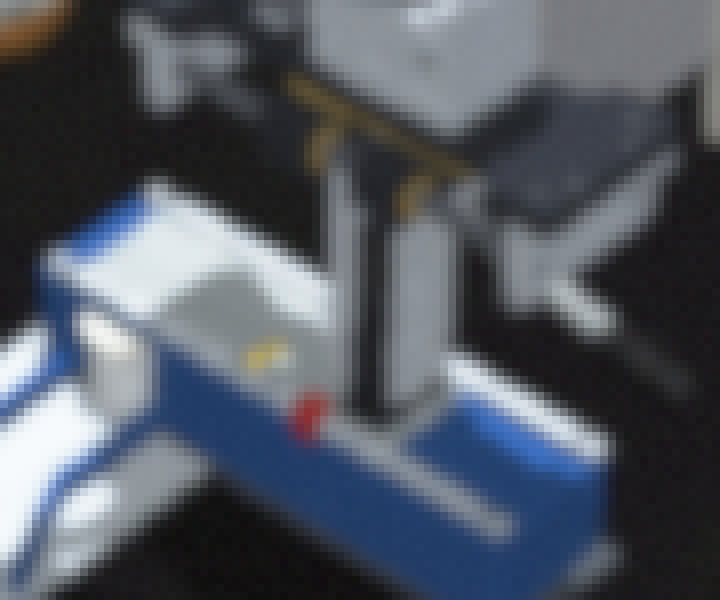

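The handle is gripped at a width of 13.8 mm. I'll draw it out most of the way, then look.

{"name": "move_arm", "arguments": {"motion": [[0,[0,-3,0],0],[0,[0,-7,0],0],[0,[0,-11,0],0],[0,[0,-15,0],0],[0,[0,-19,0],0],[0,[0,-23,0],0],[0,[0,-27,0],0],[0,[0,-30,0],0],[0,[0,-32,0],0],[0,[0,-32,0],0],[0,[0,-32,0],0]]}}

```text
time: 14.1
ee_pos: [655.5, -132.4, 60.9]
orientation: [-0.011, 1.0, 0.0, -0.003]
force: [-0.3, 9.0, 1.1]
gripper_width: 13.9
```

```bash
python3 -c "
from look import *
look('l',(280,162,362,240),6,(325,165,385,210),12)"
```

```text
[ 655.5 -132.2   60.9] [-1.150e-02  9.999e-01  3.000e-04 -2.800e-03] [-0.3  8.2  1.1] 13.999476555556155
```

View pics/ls.png

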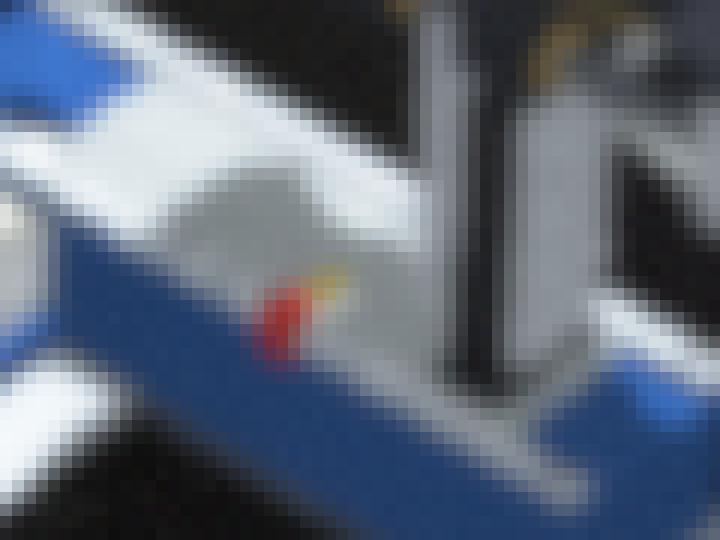

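View pics/lt.png

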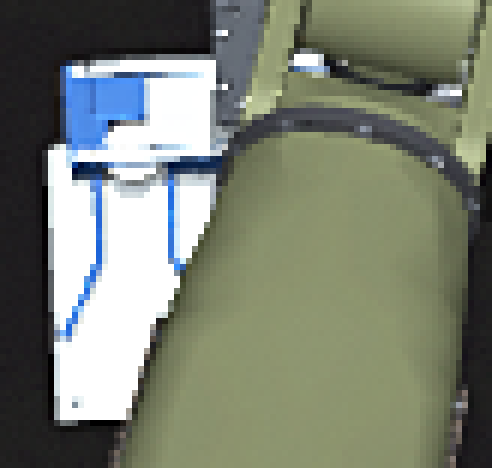

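```bash
cat > meas.py <<'E'
from cell import bot
from h import *
o=np.array([634.7,2.8]);th=.021;R=np.array([[np.cos(th),-np.sin(th)],[np.sin(th),np.cos(th)]])
def m(s,tag,box=(320,160,375,205)):
    x0,y0,x1,y1=box;I=s["pixels"][y0:y1,x0:x1].astype(float);b,g,r=I[...,0],I[...,1],I[...,2]
    for n,w,z in(("yel",np.clip(np.minimum(r,g)-b-40,0,None)*(g>.75*r),52),("red",np.clip(r-np.maximum(g,b)-50,0,None),56)):
        v,u=np.nonzero(w>0);ww=w[v,u]
        if len(u)==0: print(tag,n,"none");continue
        U,V=(u*ww).sum()/ww.sum()+x0,(v*ww).sum()/ww.sum()+y0
        print(tag,n,len(u),round(U,2),round(V,2),((onz(s,U,V,z)[:2]-o)@R).round(1))
if __name__=="__main__":
    m(dict(np.load("scene0.npz")),"start"); m(bot.snapshot("scene"),"now")
    m(dict(np.load("top0.npz")),"top0",(300,175,340,192))
    x=bot.sense();print(x["ee_pos"].round(1),x["force"].round(1),x["gripper_width"])
E
python3 meas.py
```

```text
start yel 6 342.57 183.41 [  6.3 -58.8]
start red 15 348.35 190.79 [ -9.1 -94. ]
now yel 3 351.89 188.22 [  8.6 -91.3]
now red 14 348.32 190.84 [ -9.3 -94. ]
top0 yel 5 318.9 183.84 [  5.5 -59.6]
top0 red 10 328.76 186.1 [ -4.3 -92.6]
[ 655.5 -132.2   60.9] [0.3 9.6 1.3] 13.762780380972167
```

Travel is about 31 mm. The top view puts the clip 33–34 mm from the shut pointer, and the scene view about 35 mm less a height bias. I'll draw 3 mm more.

{"name": "move_arm", "arguments": {"motion": [[0,[0,-1.5,0],0],[0,[0,-3,0],0],[0,[0,-3,0],0],[0,[0,-3,0],0],[0,[0,-3,0],0],[0,[0,-3,0],0]]}}

```text
time: 14.75
ee_pos: [655.5, -134.1, 60.8]
orientation: [-0.012, 1.0, 0.001, -0.003]
force: [-1.6, 8.5, 1.7]
gripper_width: 14.1
```

```bash
python3 meas.py; python3 -c "
from look import *
look('n',(280,162,362,240),6,(310,155,370,200),12)"
```

```text
start yel 6 342.57 183.41 [  6.3 -58.8]
start red 15 348.35 190.79 [ -9.1 -94. ]
now yel 2 352.0 188.9 [  6.7 -93.3]
now red 14 348.34 191.03 [ -9.9 -94.6]
top0 yel 5 318.9 183.84 [  5.5 -59.6]
top0 red 10 328.76 186.1 [ -4.3 -92.6]
[ 655.5 -134.1   60.9] [-0.5  8.9  1.7] 13.675429249608142
[ 655.5 -134.1   60.8] [-1.190e-02  9.999e-01  9.000e-04 -3.000e-03] [-1.2  9.7  1.4] 13.61494682425593
```

View pics/ns.png

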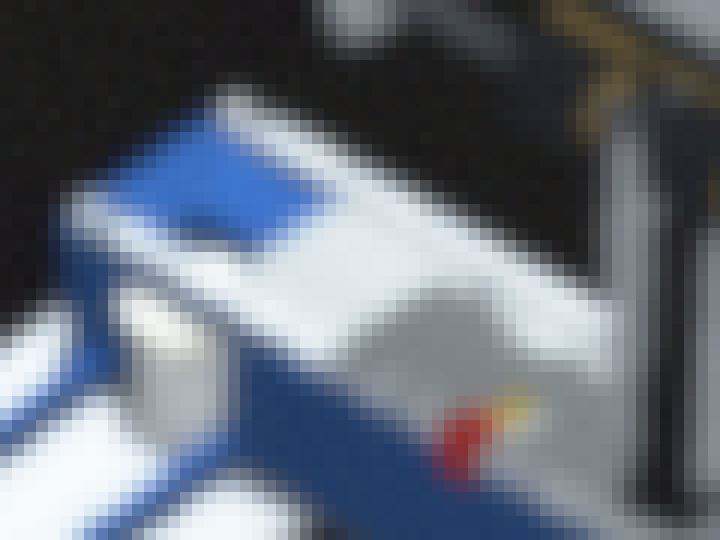

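{"name": "move_arm", "arguments": {"motion": [[0,[0,-1,0],0],[0,[0,-1,0],0],[0,[0,-1,0],0],[0,[0,-1,0],0],[0,[0,-1,0],0],[0,[0,-1,0],0]]}}

```text
time: 15.4
ee_pos: [655.5, -134.0, 60.8]
orientation: [-0.012, 1.0, 0.001, -0.003]
force: [-1.2, 8.9, 1.4]
gripper_width: 13.9
```

```bash
python3 meas.py; python3 -c "
from look import *
look('o',(280,162,362,240),6,(320,165,365,205),14)
from meas import *
s=bot.snapshot('scene');s0=dict(np.load('scene0.npz'))
# expected pixel of pointer tip/clip for unit check
for Y in (-90,-94,-98):
  for z in (52,53): print(Y,z,[np.round(proj(s,[*(o+R@[x,Y]),z]),1).tolist() for x in (-6,0,6)])
"
```

```text
start yel 6 342.57 183.41 [  6.3 -58.8]
start red 15 348.35 190.79 [ -9.1 -94. ]
now yel 1 352.0 189.0 [  6.4 -93.6]
now red 15 348.38 191.0 [ -9.7 -94.6]
top0 yel 5 318.9 183.84 [  5.5 -59.6]
top0 red 10 328.76 186.1 [ -4.3 -92.6]
[ 655.5 -134.    60.8] [-1.4  8.6  1.7] 13.605031715961905
[ 655.5 -134.    60.8] [-0.0123  0.9999  0.0015 -0.0032] [-1.2  9.1  1.8] 13.782868163897692
-90 52 [[348.0, 190.7], [349.5, 189.6], [350.9, 188.5]]
-90 53 [[348.0, 190.4], [349.5, 189.3], [350.9, 188.2]]
-94 52 [[349.1, 191.3], [350.6, 190.2], [352.0, 189.1]]
-94 53 [[349.1, 191.0], [350.6, 190.0], [352.0, 188.9]]
-98 52 [[350.2, 192.0], [351.7, 190.9], [353.1, 189.8]]
-98 53 [[350.2, 191.7], [351.7, 190.6], [353.1, 189.5]]
```

View pics/os.png

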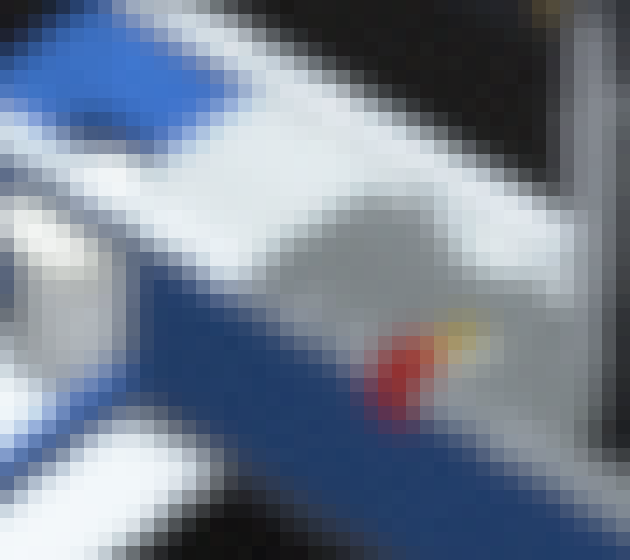

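```bash
python3 -c "
from meas import *
s=bot.snapshot('scene')
# foremost points of pot body in the range image, station frame
P=[]
for v in range(178,205):
  for u in range(312,334):
    p=pt(s,u,v); q=(p[:2]-o)@R
    if abs(q[1])<14 and 12<p[2]<42 and q[0]>-40: P.append([q[0],q[1],p[2]])
P=np.array(P);print(len(P));print(P[np.argsort(P[:,0])].round(1)[::max(1,len(P)//15)])
print(bot.sense()['force'],bot.sense()['qd'].round(4))
"
```

```text
73
[[-19.8  -3.6  30.4]
 [-17.1   6.6  37.8]
 [-16.5   3.8  23.9]
 [-15.8   7.8  40. ]
 [-15.3   5.1  18.5]
 [-14.9 -11.   39.2]
 [-14.5  -1.9  14.4]
 [-13.9  -2.1  37. ]
 [-13.6  -5.1  15.8]
 [-13.2  -8.6  13.7]
 [-12.4  -8.4  32.2]
 [-11.8 -11.6  26.1]
 [-10.4  -6.   14.2]
 [ -9.7   5.9  37.2]
 [ -9.2  -4.9  16.6]
 [ -8.7 -12.6  28.5]
 [ -7.    0.4  38.7]
 [ -6.    9.2  40.5]
 [ -3.6 -11.8  28.5]]
[-1.19496547  9.08390662  1.86320643] [ 0.0001  0.0001  0.0004  0.0013 -0.0009 -0.0002]
```

The pot's front face is at station x of about -15 to -17 mm with its lid top at about 39–40 mm, which is where a home, upright pot should be. The arm is at rest and feels about 9 N of spring pull. I'm handing in.

```bash
python3 -c "
from cell import bot
print(bot.finish_job()); print(bot.sense()['ee_pos'],bot.sense()['gripper_width'])"
```

```text
the job is handed in; nothing more can be done
None
the job is handed in; nothing more can be done
```

I put the pot home against the back stop, drew the shutter to the red clip and handed the job in with the gripper still holding the handle. No verdict was reported.

- **Pot:** I gripped it by the lid, slid it down the channel and pushed it from behind with shut fingers. The push met about 5 N at TCP x = 609.6 mm; I had predicted about 609.7 mm for fully home. The last depth check put its front face about 15–17 mm in front of the seat and its lid top at 39–40 mm, which fits an upright pot at home. The shutter was still shut when I checked the pot after the push.
- **Shutter:** At hand-in the grip was about 13.8 mm wide, with a steady pull of about 9 N and the arm at rest.
- **Pointer:** It stands directly behind the clip in the last picture. In the scene view the pointer is at station y ≈ -93.6 mm and the clip at about -94.6 mm.
- **Disagreements:** The measures differ by 1–2 mm. The arm moved 32.8 mm and the picture suggests about 34.8 mm of travel, while the clip came out at 33–35 mm. By then the clip partly hid the pointer, leaving only 1–2 yellow pixels to measure. The last 1 mm correction did not move the arm. I left it there because all of this is inside the 5 mm tolerance.
- **Bystanders:** I saw no contact with the dropper bottle, beaker or flask, and the arm's path stayed clear of them. I did not measure their positions again at the end.

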